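# Load the vial rack through the shaker's spring gate

## Robot

A 7-joint arm with a two-finger parallel gripper is mounted at the origin on the work surface. World frame = base frame: x ahead of the robot, y to its left, z up, the work surface at z = 0. Lengths are in mm, angles in rad, forces in N, time in s.
With the tool pointing down it reaches from about 400 to 900 mm from the base axis. Payload 5.6 kg.
Tool frame: the origin (TCP) lies midway between the tips of the shut fingers; the grasp point (between the pads) lies 19 mm behind it; z points along the fingers, y is the line along which they close (so a half turn about z gives the same grasp; the last joint's range is limited). The gripper opens to 92 mm and grips with 3 to 60 N. Pads are 20 mm wide; open, the fingers measure 128 mm over their backs; the gripper's body (75 mm by 189 mm) begins 69 mm behind the grasp point.
Start: joints at [-1.314, 0.468, -0.012, 1.603, 0.006, 1.071, -0.056], TCP at [192.005, 621.002, 214.592] pointing down, gripper open.
Joint ranges: [-2.53, 2.53], [-0.31, 2.02], [-1.57, 1.55], [0.28, 2.44], [-1.29, 4.43], [0.15, 1.84], [-2.92, 2.92]. Speed limits (rad/s): [2.57, 2.57, 3.14, 3.14, 3.14, 3.14, 3.14].

## Interface

Orientations are given as a rotation vector (axis times angle).
In Python, from cell import robot, grip, kin, viewer gives the robot as it stands. Calls block until the motion is done:
- robot.movep(position, orientation): joint-space move of the TCP to a pose.
- robot.servo_line(position, feed=150, rotation=None): straight line of the TCP; rotation=None keeps the orientation; feed is the mean speed in mm/s.
- robot.goto_joints(angles): joint-space move.
- grip(opening, newtons=None): opening from 0.0 (shut) to 1.0 (fully open); newtons is the grip in N (None keeps the last); returns when the fingers have stopped.
- robot.hold(seconds).
- kin.ik(position, orientation): joint angles nearest the present ones, or None.
- robot.observe(): the state.
- viewer.read_camera(name): name is "side" or "top" or "wrist"; returns the picture (480x640x3 uint8, red, green, blue); there is no depth.
- viewer.camera_info(name): a dict with "camera_matrix" (3x3 intrinsics, pixels), "k1" (the pictures are not rectified: a ray, as slopes to the right and down, at radius r is drawn at 1 + k1 r^2 times it, then the intrinsics apply), "R" (3x3) and "t" (3): a world point X has camera coordinates R X + t. Camera axes: x right, y down, z forward; pixel columns grow to the right and rows downward; lengths in mm; the calibration is good to about 2 mm. A picture is of the moment at which its call begins: read the wrist's pose just before it. camera_info takes no time and is no camera call; for the wrist camera it gives the pose at the moment of the call.
A pose or a line that the arm cannot do raises robot.IKError and nothing moves.
- robot.job_done(): hands the job in; it is judged then, once.
Trained networks look in the newest picture that a camera, given by its name, has taken for a name from the list of things; names that differ only in an ending like _2 or _b are one class to them, and where a whole thing is asked for, a point or a joint stands for the part that bears it (a point fixed in the world has none). Each returns a list of dicts, best first, with "confidence" (0 to 1); they miss things now and then, are a little off and sometimes report something else, mostly with a low value. They report only what shows in the picture. A call takes as long as a camera call. They do not tell look-alikes from the thing itself.
- viewer.silhouettes(name, camera): "mask" (480x640 bool, what is visible of it).
- viewer.pinpoint(name, camera): "at" ([x, y, z] in mm, in the coordinates of the camera as it stood for that picture, good to about 4 mm: a listed point, or the origin of a listed thing).
The state is a dict: "t": time; "joints": joint angles; "joint_velocities": joint speeds; "joint_torque": joint torques, N m; "tcp_pos": TCP position; "tcp_rot": TCP orientation; "contact_force": force on the tool from outside, world axes, zero at the start; "wrist_torque": the same for the moment, N m; "grip_width": opening from 0.0 (shut) to 1.0 (fully open); "grip_force": force on a finger pad.
Only numpy, scipy, OpenCV 4.12 (cv2) and the standard library are available. Lean on these libraries where they do the work, as an engineer would, in place of code of your own. Each camera call takes 0.05 s, during which the arm holds its last target. There are 200 camera calls.

## Task

Lift the grey vial rack by its fin handle, set it down lengthwise on the shaker's deck in front of the spring gate (either end first), and slide it along the lane through the gate. Feel for the sprung pad at the lane's end and press the rack against it until the pad has gone in by about 4 mm, gently and never to its hard end, hold for half a second, then let go so that the rack stays in the lane with both gate leaves shut behind it. Keep the rack upright and leave the flask, the jar and the beaker alone.

Things in the scene. Friction and masses are not known exactly. Their poses are not given: they have to be found in the camera images.
- rack: Grey vial rack, 0.28-0.46 kg: 80 long (x) x 60 wide (y) x 45 mm high on two slippery strips (friction 0.15). Upright fin handle mid-top, 36 long (x) x 14 thick (y), from 45 to 93 mm above the underside. Four vials on its top (x +-29, y +-18; 18 across, top at 59 mm). Same both ways round. Origin: centre of the underside, z up. Starts on the bench.
- gate (a point): Point on the deck (90 mm above the bench) at the lane's middle, in the plane of the shut gate. x along the lane inward (push direction), y left, z up. Free deck in front from x = -135 mm. Guide rails 12 mm high, 66 mm apart, from x = -25 mm inward, widening to a 98 mm mouth at x = -55. Hinge posts 46 mm high at y = +-50 mm. With its centre at x = -75 the rack stands clear of the gate.
- shaker: Fixed white bench shaker with steel deck, top 90 mm above the bench, carrying lane, gate and end pad. Origin on the bench; x along the lane inward, y left. Deck x -170 to 150, y -140 to 140 mm; lane's middle at y = -55, gate plane at x = -35. On the left half three clipped flasks, 64 wide, 111 high, in a row at y = 94 mm.
- leaf_left (a joint): Left aluminium gate leaf, 45 wide, 28 high, 3 mm thick, 15 to 43 mm above the deck, upright hinge at the left post. Rad: 0 shut (across the lane), growing inward to 1.5; cannot swing outward. Weak spring: the rack needs about 5 to 10 N to pass both leaves, which lie on its sides at about 1.1 rad and shut behind it once its rear end is 43 mm past the gate (its centre 83 mm past).
- leaf_right (a joint): Right gate leaf, the mirror image of the left one; 0 shut, growing inward.
- pad (a joint): How far the black sprung pad across the lane's inner end (44 wide, 28 high, 13 to 41 mm above the deck) is pressed in, m: 0 free, 0.008 hard end. Damped; pushes back with 2 N + 2.2 N/mm. Its bracket is clamped anywhere along an 24 mm slot: the free face is 127 to 151 mm past the gate, unknown each time (the rack meets it with its centre 87 to 111 mm past the gate); find it by feel.
- flask: Loose conical glass flask with foil cap on the bench, 64 mm wide, 108 high; not to be disturbed. Origin: centre of the underside.
- jar: Loose amber jar on the bench, 60 mm wide, 85 high; not to be disturbed. Origin: centre of the underside.
- beaker: Loose glass beaker on the bench, 70 mm wide, 85 high; not to be disturbed. Origin: centre of the underside.
Mind the look-alikes: they are no part of the job. Leave any red look-alike of the rack alone.

How it is judged (in metres and radians):
On the way, in this order (a step that is already met when the one before it is completed fails the run):
1. the rack stands on the deck in front of the shut gate, lengthwise to the lane (x of rack in the frame of gate between -0.12 and -0.042 m and y of rack in the frame of gate between -0.03 and 0.03 m and z of rack in the frame of gate below 0.005 m and angle between the x axis of rack and the x axis of gate, either way round below 0.25 rad and value of joint each of leaf_left, leaf_right below 0.1 rad), for 0.1 s.
2. the rack, sliding on the deck, is part way through the gate and holds both leaves open (y of rack in the frame of gate between -0.012 and 0.012 m and z of rack in the frame of gate between -0.006 and 0.006 m and x of rack in the frame of gate between -0.03 and 0.075 m and value of joint each of leaf_left, leaf_right above 0.6 rad), for 0.05 s.
3. the rack, on the deck past the gate, presses the pad in by more than 2.5 mm for 0.3 s (y of rack in the frame of gate between -0.012 and 0.012 m and z of rack in the frame of gate between -0.006 and 0.006 m and x of rack in the frame of gate above 0.08 m and value of joint pad above 0.0025 m), for 0.3 s.
At the end, for the whole second after the job is handed in: The rack stands upright (within 0.08 rad) and at rest on the deck between the rails, lengthwise (within 0.12 rad), its centre 45 to 130 mm past the gate and within 12 mm of the lane's middle, released, and both leaves are shut (under 0.1 rad) (y of rack in the frame of gate between -0.012 and 0.012 m and z of rack in the frame of gate between -0.006 and 0.006 m and x of rack in the frame of gate between 0.045 and 0.13 m and angle between the x axis of rack and the x axis of gate, either way round below 0.12 rad and angle between rack's own z axis and vertical below 0.08 rad and linear speed of rack below 0.02 m/s and value of joint each of leaf_left, leaf_right below 0.1 rad); the robot touches nothing.
It fails at once if the end pad is driven in by more than 7 mm (value of joint pad above 0.007 m).
It fails at once if the rack is forced against the shaker, its gate or its pad with more than 35 N (contact force between rack and shaker above 35 N).
It fails at once if the rack is tipped by more than 0.4 rad (angle between rack's own z axis and vertical above 0.4 rad).
It fails at once if the flask, jar or beaker is moved by more than 25 mm (distance of any of flask, jar, beaker from where it was at the start of the episode above 0.025 m).
It also fails if it takes over 64 s, if anything falls off the work surface, if the arm or the gripper's body presses on something with over 40 N, if the wrist force passes 120 N, or if a joint passes its speed limit or range.

## Working session

There is one attempt and no reset: what is moved stays moved. The work goes in short steps, each a Python script; the robot and the scene stay as the last script left them, time stands still between calls to the robot, and variables do not carry over. Pictures are saved under pics/ and viewed, at most 10 in all, crops included, and the job is handed in when it is done.

```bash
ls; mkdir -p pics; cat > h.py <<'E'
import numpy as np, cv2
from cell import robot, grip, kin, viewer
def cam(n):
    c=viewer.camera_info(n); return np.array(c["camera_matrix"]),c["k1"],np.array(c["R"]),np.array(c["t"])
def toworld(n,p):
    K,k,R,t=cam(n); return R.T@(np.array(p)-t)
def pix(n,X):
    K,k,R,t=cam(n); p=R@np.array(X,float)+t; s=p[:2]/p[2]; s=s*(1+k*(s@s)); return K[:2,:2]@s+K[:2,2]
def ray(n,uv,z):
    K,k,R,t=cam(n)
    u=cv2.undistortPoints(np.array([[uv]],float),K,np.array([k,0,0,0.]))[0,0]
    d=R.T@np.array([u[0],u[1],1]); o=-R.T@t; return o+d*(z-o[2])/d[2]
def save(n,f):
    im=viewer.read_camera(n); cv2.imwrite(f,im[:,:,::-1]); return im
E
python3 - <<'E'
from h import *
for n in("top","side"):
    save(n,f"pics/{n}0.png")
    for w in("rack","gate","shaker","flask","jar","beaker"):
        for d in viewer.pinpoint(w,n):
            X=toworld(n,d["at"]); print(n,w,round(d["confidence"],2),X.round(),pix(n,X).round())
    for d in viewer.silhouettes("rack",n):
        ys,xs=np.nonzero(d["mask"]); print(n,"mask",d["confidence"],xs.mean(),ys.mean(),len(xs))
print(robot.observe())
E
```

```text
pics
top rack 0.66 [464. 314.  -5.] [207. 264.]
top rack 0.61 [328. 304.   3.] [209. 319.]
top gate 0.86 [567. -51.  86.] [351. 215.]
top shaker 0.69 [587.   6.   0.] [327. 214.]
top flask 0.68 [ 465. -312.    1.] [453. 258.]
top beaker 0.59 [644. 351.  -4.] [194. 196.]
top mask 0.76 205.01698513800426 261.86624203821657 942
top mask 0.66 208.41932059447984 317.87579617834393 942
side rack 0.86 [470. 307.   5.] [302. 392.]
side rack 0.65 [333. 305.  -2.] [374. 415.]
side gate 0.86 [572. -53.  88.] [314. 214.]
side gate 0.58 [470. 309.   5.] [301. 393.]
side shaker 0.62 [596.   9.  -2.] [296. 257.]
side flask 0.97 [ 468. -308.    4.] [383. 181.]
side jar 0.96 [ 674. -361.   -4.] [317. 155.]
side beaker 0.67 [641. 350.   1.] [208. 384.]
side mask 0.77 300.7915538711424 389.4049810503519 1847
side mask 0.57 376.5168 407.6448 1875
{'t': 0.8, 'joints': array([-1.3139853 ,  0.46747867, -0.01158677,  1.60269959,  0.00597824,
        1.07141009, -0.05634673]), 'joint_velocities': array([-0.00170239, -0.00035983,  0.00080091,  0.00035205, -0.00275354,
       -0.00114621, -0.00072803]), 'joint_torque': array([ 2.86364530e-04, -5.20355666e+01, -1.21943525e-02, -2.44047260e+01,
       -5.66241285e-02,  1.12761691e-02,  2.08846035e-05]), 'tcp_pos': array([192.01599293, 620.99708205, 214.60637066]), 'tcp_rot': array([4.69393629e-01, 3.10629728e+00, 5.66418828e-05]), 'contact_force': array([-0.91232651,  0.0852524 ,  0.29918338]), 'wrist_torque': array([-0.00416185,  0.01643779, -0.09225938]), 'grip_force': 0.0, 'grip_width': 1.0008262914218768}
```

View pics/top0.png

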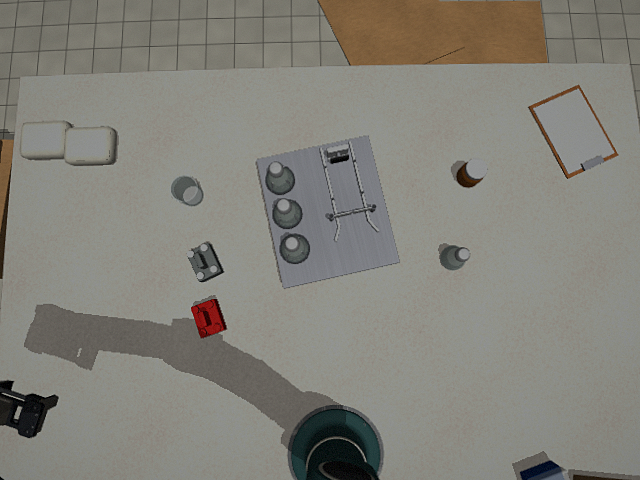

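View pics/side0.png

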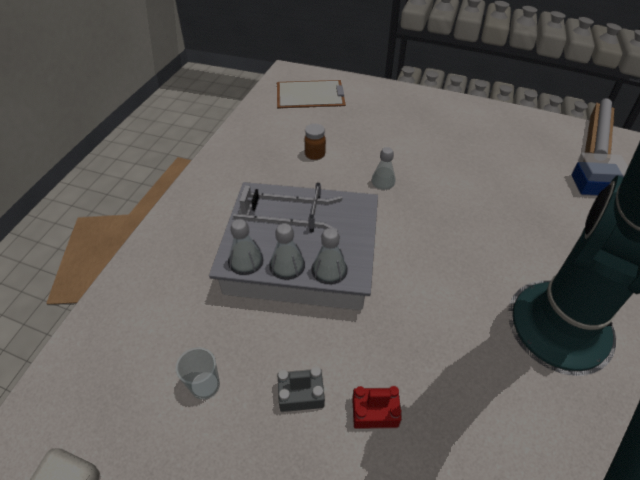

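Candidates for the rack: a grey one at top px (205,261) and side px (301,390), and a red look-alike at top (208,318) and side (376,408). I choose the grey one. The lane runs from the gate at top (351,213) to the pad at top (338,153).

```bash
cat >> h.py <<'E'
from scipy.spatial.transform import Rotation as Ro
def down(a):
    c,s=np.cos(a),np.sin(a)
    return Ro.from_matrix(np.array([[c,s,0],[s,-c,0],[0,0,-1]])).as_rotvec()
E
python3 - <<'E'
from h import *
C=[ray("top",p,90)[:2] for p in [(257,158),(368,136),(399,262),(284,287)]]
print(np.round(C), np.mean(C,axis=0))
for a,b in((3,0),(2,1)): d=C[b]-C[a]; print(np.arctan2(d[1],d[0]),np.linalg.norm(d))
for a,b in((1,0),(2,3)): d=C[b]-C[a]; print(np.arctan2(-d[0],d[1]),np.linalg.norm(d))
a=Ro.from_rotvec(robot.observe()["tcp_rot"]).as_matrix(); print(a.round(2))
K,k,R,t=cam("wrist"); print("wrist cam pos",-R.T@t, "K",K, "fwd",R[2], "xright",R[0])
for yaw in(0.2,0.2+np.pi,.2-np.pi):
  print(yaw,kin.ik([440,310,330],down(yaw)),kin.ik([600,-40,330],down(yaw)))
E
```

```text
[[ 712.  172.]
 [ 761. -100.]
 [ 451. -160.]
 [ 400.  110.]] [580.85012907   5.43894516]
0.19652037143540807 318.3230899336279
0.19384099502176505 315.7372083031413
0.1792590855607047 275.8074322331863
0.18861446658560402 274.9289586932824
[[-0.96  0.3   0.  ]
 [ 0.3   0.96  0.  ]
 [-0.    0.   -1.  ]]
wrist cam pos [127.548981   640.90213925 385.54197559] K [[355.51100056   0.         319.12620783]
 [  0.         355.51100056 240.31193208]
 [  0.           0.           1.        ]] fwd [ 0.22765659 -0.06962142 -0.97124937] xright [2.94922797e-01 9.55520874e-01 6.34643953e-04]
0.2 [-1.18897094  0.17983525  0.59591592  1.76594179 -0.10679256  1.22811977
 -1.935376  ] [-0.64751043  0.36374629  0.87510344  1.63032029 -0.28875372  1.28364961
 -1.09273756]
3.3415926535897933 [-0.73857496  0.17506715  0.07211708  1.73903531 -0.01332591  1.22796415
  1.10771967] [-0.46426228  0.31560003  0.61383257  1.61987279 -0.18853509  1.26604805
  1.95391637]
-2.941592653589793 [-0.73857496  0.17506715  0.07211708  1.73903531 -0.01332591  1.22796415
  1.10771967] [-0.46426228  0.31560003  0.61383257  1.61987279 -0.18853509  1.26604805
  1.95391637]
```

```bash
python3 - <<'E'
from h import *
def look(n,f,names):
    im=save("wrist",f)
    for w in names:
        for d in viewer.pinpoint(w,"wrist"):
            X=toworld("wrist",d["at"]); print(f,w,round(d["confidence"],2),X.round(1),pix("wrist",X).round())
robot.movep([440,310,330],down(.19+np.pi)); robot.hold(.3)
look("wrist","pics/w_rack.png",["rack"])
for d in viewer.silhouettes("rack","wrist"):
    print(d["confidence"],d["mask"].sum(),cv2.minAreaRect(np.argwhere(d["mask"])[:,::-1].astype(np.float32)))
robot.movep([600,-50,330],down(.19+np.pi)); robot.hold(.3)
look("wrist","pics/w_lane.png",["gate","shaker"])
print(robot.observe()["t"])
E
```

```text
pics/w_rack.png rack 0.66 [466.8 314.9   2.1] [318. 222.]
pics/w_rack.png rack 0.56 [327.1 303.5  -1.4] [330. 119.]
pics/w_rack.png rack 0.48 [ 5.893e+02  4.100e+00 -5.000e-01] [ 98. 262.]
0.87 2890 ((316.32354736328125, 226.79412841796875), (64.75701141357422, 46.324302673339844), 75.96376037597656)
0.75 3264 ((328.7200012207031, 118.54000854492188), (68.02367401123047, 49.073211669921875), 81.8698959350586)
pics/w_lane.png gate 0.68 [570.5 -53.7  92.9] [320. 187.]
pics/w_lane.png shaker 0.86 [ 5.904e+02  6.800e+00 -5.000e-01] [359. 203.]
4.7
```

View pics/w_rack.png

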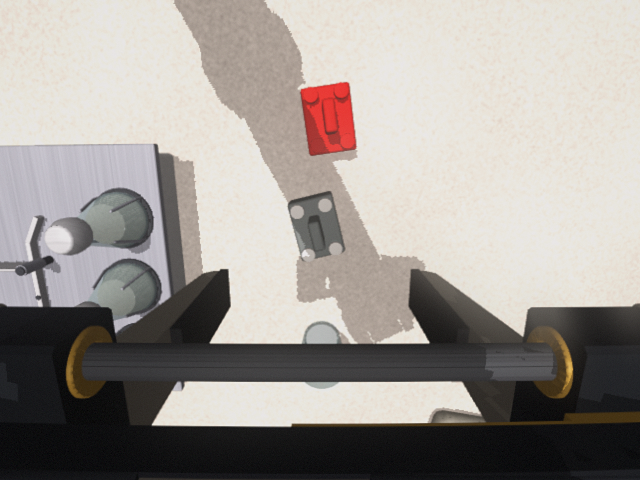

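View pics/w_lane.png

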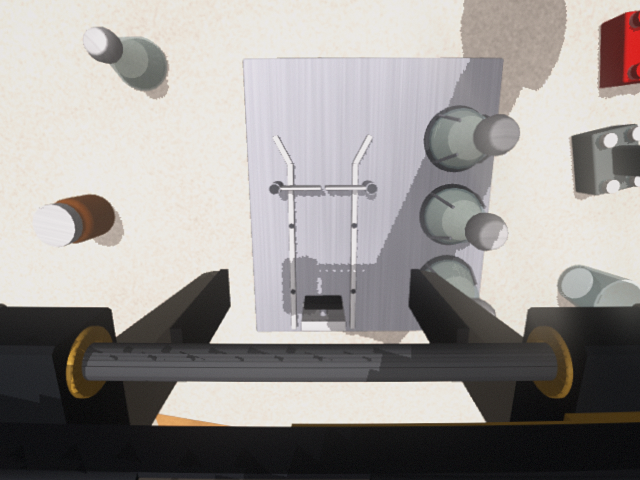

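The rack picture confirms the choice: grey rack at (316,227) with vial tops at (296,213), (325,205), (337,248) and (308,255), the red look-alike at (329,118). In the lane picture the gate post tops are at (275,188) and (371,188) and the pad is at about (323,303).

```bash
python3 - <<'E'
from h import *
import h
f=lambda a:np.round(a,1)
g=(ray("wrist",(275,188),136),ray("wrist",(371,188),136))
d=g[1]-g[0]; print("posts",f(g),"mid",f(sum(g)/2),np.linalg.norm(d),"yaw",np.arctan2(-d[0],d[1]))
for a,b in(((292,200),(295,325)),((354.5,200),(353,325))):
    A,B=ray("wrist",a,102),ray("wrist",b,102);print("rail",f(A),f(B),np.arctan2(*(B-A)[1::-1]))
D=[ray("wrist",p,90) for p in((244,59),(502,59),(485,331),(257,331))]
print("deck",f(D),np.linalg.norm(D[0]-D[1]))
e=D[1]-D[0];print("front edge yaw",np.arctan2(-e[0],e[1]),"gate from it",f((D[0]+D[1])/2+Ro.from_rotvec([0,0,.19]).apply([135,-55,0])))
# rebuild the rack picture's camera
K,k,R,t=cam("wrist"); o=robot.observe(); shift=np.array(o["tcp_pos"])-[440,310,330]
t2=t+R@shift; h.cam=lambda n:(K,k,R,t2)
V=np.array([ray("wrist",p,59) for p in((296,213),(325,205),(337,248),(308,255))])
c=V.mean(0); print("vials",f(V),"c",f(c))
l=(V[2]+V[3]-V[0]-V[1])/2; print("len",np.linalg.norm(l),np.arctan2(l[1],l[0]),"wid",np.linalg.norm(V[1]+V[2]-V[0]-V[3])/2)
print("fin top", f(ray("wrist",(312,227),93)))
E
```

```text
posts [[576.2 -99.6 136. ]
 [557.6  -3.3 136. ]] mid [566.9 -51.5 136. ] 98.04156302686592 yaw 0.19093115190485493
rail [589.8 -82.1 102. ] [740.7 -52.1 102. ] 0.19640179442917974
rail [576.5 -13.1 102. ] [727.2  17.9 102. ] 0.20295956528264286
deck [[ 452.6 -159.1   90. ]
 [ 399.   111.8   90. ]
 [ 709.9  188.5   90. ]
 [ 764.5  -97.9   90. ]] 276.143156485603
front edge yaw 0.1950777432879445 gate from it [568.8 -52.2  90. ]
vials [[451.  283.2  59. ]
 [434.2 317.1  59. ]
 [485.9 343.   59. ]
 [502.2 308.   59. ]] c [468.3 312.8  59. ]
len 57.308807982251054 0.45872196030522794 wid 38.1587282981049
fin top [457.9 305.6  93. ]
```

```bash
cat >> h.py <<'E'
GY=.195; G=np.array([568.,-52,90]); A=GY+np.pi
def lane(x,y,z): return G+Ro.from_rotvec([0,0,GY]).apply([x,y,z])
def inlane(p): return Ro.from_rotvec([0,0,-GY]).apply(np.array(p)-G)
def F(n=4):
    v=[]
    for _ in range(n): v.append(robot.observe()["contact_force"]); robot.hold(.01)
    return Ro.from_rotvec([0,0,-GY]).apply(np.mean(v,0))
E
python3 - <<'E'
from h import *
r=down(.459+np.pi)
for p,q in(([467.5,313,52],r),(lane(-80,0,210),down(A)),(lane(-80,0,52),down(A)),(lane(115,0,52),down(A))): print(kin.ik(p,q))
robot.movep([467.5,313,180],r)
robot.servo_line([467.5,313,53],feed=120)
print(robot.observe()["grip_width"],F())
grip(0.0,50); robot.hold(.2); o=robot.observe(); print(o["grip_width"],o["grip_force"],F(),o["tcp_pos"])
robot.servo_line([467.5,313,300],feed=150)
robot.hold(.3); print(F(),robot.observe()["grip_width"])
robot.movep(lane(-80,0,210),down(A)); robot.hold(.3); print(F())
o=robot.observe();print(o["t"],o["tcp_pos"])
save("side","pics/carry.png"); im=save("wrist","pics/carryw.png")
E
```

```text
[-0.75169647  0.54144611  0.13001311  1.93745198 -0.10790722  0.66926685
  1.47443868]
[-0.27041157  0.10847573  0.37144508  1.89274992 -0.04310187  1.14806023
  1.88253236]
[-0.22360758  0.30729458  0.34566812  2.06138287 -0.14402872  0.79526367
  1.97403424]
[-0.22804468  0.60315464  0.32240939  1.59522126 -0.21831126  0.97886039
  1.92938633]
1.0005494075570325 [ 0.18771657 -0.06675258  0.47823724]
0.14703495482665077 49.957550168037415 [ 0.54211627 -0.87935588 -0.19313466] [467.60107755 312.8126452   52.98953248]
[-0.57996979  0.35725991 -4.52139169] 0.15080646061832376
[-0.02634381  0.14828705 -4.72088291]
12.75 [489.63767233 -66.93423143 299.92805602]
```

View pics/carryw.png

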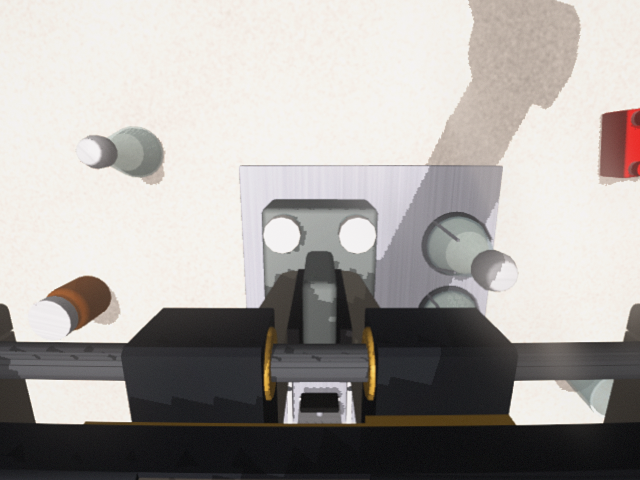

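The wrist view shows the rack held square to the lane, with vial tops at (282,235) and (357,235). Next I lower it onto the deck.

```bash
python3 - <<'E'
from h import *
V=[inlane(ray("wrist",p,306)) for p in((282,235),(357,235))]; print("vials in lane (expect x -109, y -+18)",np.round(V,1))
b=F(); 
robot.servo_line(lane(-80,0,57),feed=120); robot.hold(.2); b=F(); print(b)
for z in np.arange(55,49,-.5):
    robot.servo_line(lane(-80,0,z),feed=15); f=F(3)-b
    print(z,np.round(f,1),round(inlane(robot.observe()["tcp_pos"])[2],2))
    if f[2]>2.5: break
robot.hold(.2);print(F()-b,robot.observe()["t"])
d=viewer.read_camera("side"); p=viewer.pinpoint("rack","side")
for q in p: print(q["confidence"],inlane(toworld("side",q["at"])).round(1))
cv2.imwrite("pics/placed.png",cv2.resize(d[120:320,180:440,::-1],None,fx=3,fy=3))
E
```

```text
vials in lane (expect x -109, y -+18) [[-109.4  -16.9  216. ]
 [-109.4   18.8  216. ]]
[ 0.21270931  0.31097784 -4.42371155]
55.0 [-0.2 -0.2  0.9] 54.91
54.5 [-0.3 -0.6  0. ] 54.46
54.0 [-0.7 -0.4 -0.3] 53.99
53.5 [-0.7 -0.5 -0.4] 53.48
53.0 [ 0.3 -0.5  0.1] 53.0
52.5 [-3.1  0.6  7.9] 52.95
[-3.67918149  0.58133865 10.66207607] 16.4583
0.9 [-78.3  -4.3   2.4]
0.55 [-159.4  394.8  -93.1]
```

View pics/placed.png

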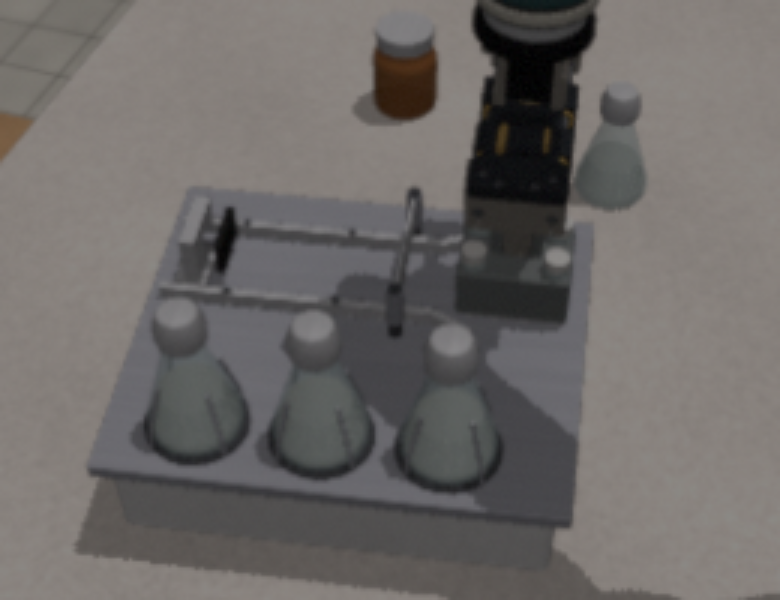

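```bash
cat > push.py <<'E'
from h import *
b=np.array([.21,.31,-4.42]); rot=down(A)
def step(x,y,z,feed=40,n=2):
    robot.servo_line(lane(x,y,z),feed=feed,rotation=rot)
    f=F(n)-b; return f,inlane(robot.observe()["tcp_pos"])
E
python3 - <<'E'
from push import *
x,y,z=-80,0.,52.75
while x<76:
    x+=3
    f,p=step(x,y,z); o=robot.observe()
    if x%9<3 or abs(f[:2]).max()>5: print(x,round(y,2),f.round(1),p.round(1),np.round(o["wrist_torque"],2),round(o["t"],2))
    if abs(f[1])>1.5: y+=np.clip(.04*f[1],-.5,.5)
    if f[2]>9: z+=.1
    if f[2]<2: z-=.1
    if np.hypot(f[0],f[1])>20: print("stop",x,y,z); break
print(x,y,z,viewer.read_camera("side").shape)
for q in viewer.pinpoint("rack","side"): print(q["confidence"],inlane(toworld("side",q["at"])).round(1))
E
```

```text
-71 0.0 [-1.7 -0.   9.2] [-70.8  -0.2  52.9] [-0.04  0.41 -0.03] 17.36
-62 0.0 [-1.9 -0.5  8.8] [-61.9   0.   53. ] [-0.08  0.38  0.02] 18.16
-53 0.0 [-1.7 -1.   8.7] [-53.   -0.   52.9] [-0.01  0.39 -0.04] 18.96
-44 0.0 [-1.1 -0.9  7.5] [-43.9   0.   53. ] [0.   0.29 0.01] 19.76
-38 0.0 [-7.7 -0.8 12.9] [-39.6  -0.   53. ] [-0.26  1.51 -0.01] 20.29
-35 0.0 [-8.2  0.2 14.1] [-37.3   0.   53.1] [-0.34  1.84  0.  ] 20.56
-32 0.0 [-10.3   0.4  15.2] [-34.9  -0.1  53.1] [-0.45  2.22 -0.02] 20.82
-29 0.0 [-11.1  -0.1  15.8] [-32.3  -0.2  53.2] [-0.46  2.42 -0.07] 21.09
-26 0.0 [-11.5   0.   16.6] [-29.5  -0.2  53.2] [-0.53  2.53 -0.03] 21.36
-23 0.0 [-11.4  -0.1  14.9] [-26.6  -0.2  53.2] [-0.51  2.56 -0.03] 21.62
-20 0.0 [-11.1   0.1  14.2] [-23.6  -0.2  53.2] [-0.6   2.48 -0.05] 21.89
-17 0.0 [-10.7  -0.1  13.2] [-20.5  -0.2  53.2] [-0.52  2.28 -0.03] 22.16
-14 0.0 [-9.8 -0.2 11.7] [-17.3  -0.1  53.2] [-0.44  2.15 -0.02] 22.43
-11 0.0 [-8.5 -1.1 10.1] [-14.1  -0.1  53.2] [-0.42  1.92  0.03] 22.69
-8 0.0 [-7.9 -0.1  9.2] [-10.8  -0.   53.2] [-0.41  1.75 -0.08] 22.96
-5 0.0 [-7.3 -0.1  7.
[... 164 characters left out ...]
2 -0.02] 23.76
4 0.0 [-5.7  0.2  6.6] [ 1.9  0.1 53.2] [-0.29  1.19 -0.05] 24.02
10 0.0 [-1.  -0.6 -2. ] [ 9.9  0.4 53.4] [0.02 0.3  0.05] 24.56
19 0.0 [-1.4  0.  -0.7] [19.4 -0.1 54. ] [-0.03  0.26  0.02] 25.36
28 0.0 [-1.7  0.3 -0.5] [28.3  0.  53.5] [ 0.02  0.31 -0.  ] 26.16
37 0.0 [-1.5 -0.7 -0.8] [37.3  0.  53.3] [0.01 0.29 0.08] 26.96
46 0.0 [-1.6 -0.6  1. ] [46.4 -0.  53.1] [ 0.05  0.35 -0.05] 27.76
55 0.0 [-2.4  0.3  5.5] [55.3 -0.1 53. ] [-0.12  0.74 -0.04] 28.56
64 0.0 [-4.  -0.5  8.8] [64.1 -0.1 53. ] [-0.19  0.97  0.01] 29.36
73 0.0 [-4.1 -0.8  9.1] [73.1 -0.  53. ] [-0.18  0.95 -0.05] 30.16
76 0.0 53.050000000000004 (480, 640, 3)
0.73 [-162.6  395.3  -93.8]
0.66 [78.4 -6.1  2.5]
```

```bash
python3 - <<'E'
from push import *
x,y,z=76,0.,53.05
L=[];base=None
while x<119:
    x+=1
    f,p=step(x,y,z,feed=20,n=3); L.append((p[0],f[0]))
    print(x,p.round(2),f.round(1))
    if f[2]>9: z+=.1
    if f[2]<1: z-=.1
    if base is None and p[0]>85 and f[0]<np.median([q[1] for q in L[-6:-1]])-1.8: 
        base=np.median([q[1] for q in L[-6:-1]]); x0=L[-2][0]; print("contact",x0,base)
    if base is not None and (f[0]<base-9.5 or p[0]-x0>4): break
    if f[0]<-16: break
robot.hold(.2); print(F()-b,inlane(robot.observe()["tcp_pos"]),"cmd",x,z,robot.observe()["t"])
E
```

```text
77 [7.666e+01 2.000e-02 5.303e+01] [-5.5 -0.3  9.3]
78 [7.760e+01 2.000e-02 5.306e+01] [-5.1 -0.5  9.2]
79 [7.857e+01 4.000e-02 5.304e+01] [-5.6 -0.4  8.5]
80 [79.63  0.08 53.04] [-5.3 -0.5  8.5]
81 [8.072e+01 6.000e-02 5.305e+01] [-5.1 -0.4  7.3]
82 [81.88  0.09 53.03] [-4.3 -0.6  7.1]
83 [8.296e+01 8.000e-02 5.304e+01] [-3.8 -0.3  5.6]
84 [84.82  0.29 53.09] [-0.5 -0.5  2.9]
85 [85.45  0.24 53.05] [-0.2 -0.2  1.1]
86 [8.605e+01 6.000e-02 5.303e+01] [-0.1  0.4  0.6]
87 [ 8.703e+01 -1.000e-02  5.304e+01] [-0.2 -0.3 -0.1]
88 [ 8.811e+01 -4.000e-02  5.305e+01] [-0.8 -0.   0.2]
89 [88.7  -0.11 53.07] [-2.7 -0.3  2.7]
contact 88.11012137660053 -0.23695219538395323
90 [ 8.937e+01 -6.000e-02  5.306e+01] [-5.3 -0.2  5.5]
91 [ 9.009e+01 -8.000e-02  5.310e+01] [-6.3  0.4  6.8]
92 [90.67 -0.12 53.12] [-7.8  0.2  7.5]
93 [91.22 -0.1  53.13] [-9.   0.6  8.8]
94 [91.82 -0.11 53.19] [-10.4   0.6   9.7]
[-10.28064524   0.8683123    9.5509638 ] [91.80167475 -0.11965381 53.18172222] cmd 94 53.05 35.7083
```

```bash
python3 - <<'E'
from push import *
z=53.05
f,p=step(94.8,0,z,feed=10,n=3); print(f.round(1),p.round(2))
robot.hold(.7); print((F()-b).round(1),inlane(robot.observe()["tcp_pos"]).round(2))
for x in np.arange(94,87,-.75):
    f,p=step(x,0,z,feed=10,n=3); print(x,f.round(1),p.round(2))
    if f[0]>-1.5: break
grip(.6); robot.hold(.3)
o=robot.observe(); print((F()-b).round(1),inlane(o["tcp_pos"]).round(2),o["t"])
robot.servo_line(lane(x,0,230),feed=120,rotation=rot); robot.hold(.3)
robot.servo_line(lane(x-110,0,280),feed=150,rotation=rot); robot.hold(.3)
save("wrist","pics/fin_w.png"); d=save("side","pics/fin_s.png")
for q in viewer.pinpoint("rack","side"): print(q["confidence"],inlane(toworld("side",q["at"])).round(1))
print(robot.observe()["t"],robot.observe()["contact_force"])
E
python3 -c "
import cv2,numpy as np
a=cv2.imread('pics/fin_s.png')[150:300,200:400];b=cv2.imread('pics/fin_w.png')
cv2.imwrite('pics/fin.png',np.hstack([cv2.resize(a,(400,300)),cv2.resize(b,(400,300))]))"
```

```text
[-10.8   0.9  10.4] [92.26 -0.15 53.24]
[-11.4   0.9  10.5] [92.24 -0.11 53.21]
94.0 [-9.   0.7  8.6] [92.07 -0.13 53.18]
93.25 [-8.2  0.   7.8] [91.76 -0.12 53.13]
92.5 [-7.1  0.3  6.8] [91.34 -0.14 53.1 ]
91.75 [-5.5 -0.2  5.6] [90.91 -0.12 53.08]
91.0 [-5.6 -0.2  5.2] [90.5  -0.12 53.07]
90.25 [-4.  -0.5  4.6] [90.13 -0.1  53.05]
89.5 [-2.8 -0.3  3.2] [ 8.969e+01 -7.000e-02  5.302e+01]
88.75 [-1.9 -0.4  2.6] [89.01 -0.09 53.05]
88.0 [ 0.7 -0.7  1.3] [88.47  0.14 53.05]
[ 0.  -0.2  4.7] [8.800e+01 1.000e-02 5.304e+01] 40.2417
0.72 [-163.2  394.3  -93.5]
0.62 [89.3 -5.3  3.9]
43.6083 [ 0.10579908  1.13479936 -0.69226871]
```

View pics/fin.png

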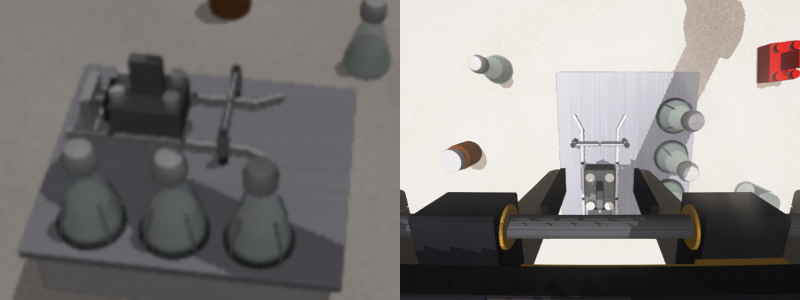

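The picture shows the rack standing in the lane at the pad (left half, about (148,105)), and both leaves straight across behind it (right half, about (600,145)). The arm is clear.

```bash
python3 -c "
from h import *
print(robot.job_done())"
```

```text
the job is handed in; nothing more can be done
None
```

The rack is through the gate and released in the lane with both leaves shut. I pressed the pad in by about 4 mm (estimated from arm travel and about 11 N of push), held it for over half a second, and handed the job in at about 44 s; no verdict came back.

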